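# Draw the warmed sole out of the twin sole heater

### The job

The tan sole in the twin sole heater is warm enough: first press the red stop button of its bay, then hook a fingertip behind the upright front lip of its tray and draw the tray out to its stop, leaving the sole lying on it. Don't pinch the lip, don't touch either sole (they are cemented), and leave the other bay's tray and button and everything else on the bench alone. Finish with the hand clear.

Things in the scene. Friction and masses are not known exactly. Their poses are not given: they have to be found in the camera images.
- heater: Twin sole heater, a grey bench machine 430 wide, 410 deep, 180 mm tall: two bays under one hood, a pull-out tray in each. Origin on the bench, midway across, in the plane of the lips' inner faces when the trays are fully in. x points level into the machine (away from the robot), y to the left bay; it may stand turned a little. The hood begins at x = 140 mm; before it the trays are open above.
- tray_left (a joint): left-hand (+y) tray's travel in m: 0 fully in, 0.180 drawn out to its stop, towards the machine's -x. It slides with about 3 N of friction and stays where it is left.
- lip_left: Upright front lip of the left-hand (+y) tray, a sheet 150 mm wide, 3 mm thick, moving with it. Origin: middle of the top edge of its inner face, 96 mm above the bench; axes as the heater's, the inner face looks to +x. It stands 36 mm above the tray's floor (60 mm above the bench). The sole's toe begins 60 mm or more behind it; tray sides are 14 mm high.
- strip_left: Black heat-proof strip, 126 x 10 x 24 mm, on the outer (robot's) side of the left-hand (+y) lip. Origin at the centre of the face where it joins the lip, 77 mm above the bench.
- stop_left (a joint): Travel in m of the red stop button of the left-hand (+y) bay: 0 out, 0.006 fully down (about 5 N); it springs back. It counts as pressed beyond 0.004.
- stop_left_top (a point): Centre of the top of the left-hand (+y) bay's red stop button (26 mm across, yellow collar), pressed straight down. The two buttons stand 56 mm apart on the dark console between the trays, each on its own bay's side, tops 102 mm above the bench.
- tray_right (a joint): right-hand (-y) tray's travel in m: 0 fully in, 0.180 drawn out to its stop, towards the machine's -x. It slides with about 3 N of friction and stays where it is left.
- lip_right: Upright front lip of the right-hand (-y) tray, a sheet 150 mm wide, 3 mm thick, moving with it. Origin: middle of the top edge of its inner face, 96 mm above the bench; axes as the heater's, the inner face looks to +x. It stands 36 mm above the tray's floor (60 mm above the bench). The sole's toe begins 60 mm or more behind it; tray sides are 14 mm high.
- strip_right: Black heat-proof strip, 126 x 10 x 24 mm, on the outer (robot's) side of the right-hand (-y) lip. Origin at the centre of the face where it joins the lip, 77 mm above the bench.
- stop_right (a joint): Travel in m of the red stop button of the right-hand (-y) bay: 0 out, 0.006 fully down (about 5 N); it springs back. It counts as pressed beyond 0.004.
- stop_right_top (a point): Centre of the top of the right-hand (-y) bay's red stop button (26 mm across, yellow collar), pressed straight down. The two buttons stand 56 mm apart on the dark console between the trays, each on its own bay's side, tops 102 mm above the bench.
- tan_sole_toe (a point): Foremost point of the toe of the tan shoe sole, 270 x 95 mm, 7 mm thick, half-way up its thickness. The sole lies loose along one tray, toe towards the lip and showing in front of the hood. Its upper face is coated with cement.
- black_sole_toe (a point): Foremost point of the toe of the black shoe sole, 270 x 95 mm, 7 mm thick, half-way up its thickness. The sole lies loose along one tray, toe towards the lip and showing in front of the hood. Its upper face is coated with cement.
- hammer: Hammer, 260 mm long, wooden handle. A bystander, to be left alone; origin near the middle of its underside.
- cement_jar: Closed white cement jar, 80 mm across, 105 mm tall. A bystander, to be left alone; origin near the middle of its underside.
- polish_tin: Flat dark red polish tin, 86 mm across, 26 mm tall. A bystander, to be left alone; origin near the middle of its underside.
- awl: Awl with a pale wooden handle, 160 mm long. A bystander, to be left alone; origin near the middle of its underside.
- brush: Shoe brush, 165 x 50 x 40 mm. A bystander, to be left alone; origin near the middle of its underside.
- pincers: Lasting pincers with red grips, 200 mm long, lying flat. A bystander, to be left alone; origin near the middle of its underside.
- last: Green plastic shoe last, 260 mm long, 85 mm tall. A bystander, to be left alone; origin near the middle of its underside.

How it is judged:
By the outcome, as a careful person would: the job done as asked, in the order asked, and still so for the second after the job is handed in, with the robot touching nothing.
It also fails if it takes over 45 s, if anything falls off the work surface, if the arm or the gripper's body presses on something with over 40 N, if the wrist force passes 120 N, or if a joint passes its speed limit or range.

### The arm

A 6-joint arm with a two-finger parallel gripper is mounted at the origin on the work surface. World frame = base frame: x ahead of the robot, y to its left, z up, the work surface at z = 0. Lengths are in m, angles in rad, forces in N, time in s.
With the tool pointing down it reaches from about 0.425 to 0.95 m from the base axis. Payload 3.5 kg.
Tool frame: the origin (TCP) lies on the centre line of the jaws, within the pads' length; the fingertips stand 25 mm ahead of it and the grasp point (between the pads) lies 6 mm ahead of it (ctrl.finger_overhang is the distance from the TCP to the fingertips, in m); z points along the fingers, y is the line along which they close (so a half turn about z gives the same grasp; the last joint's range is limited). The gripper opens to 85 mm and grips with 20 to 120 N. Pads are 22 mm wide; open, the fingers measure 114 mm over their backs; the gripper's body (76 mm by 85 mm) begins 54 mm behind the grasp point. The pads swing forward as they close: fully open they stand 13 mm farther back than shut.
Start: joints at [1.179, 0.286, 1.577, -0, 1.279, -0.15], TCP at [0.162, 0.655, 0.256] pointing down, gripper open.
Joint ranges: [-2.77, 2.77], [-0.9, 2.22], [0.21, 2.48], [-1.53, 4.67], [0.24, 2.81], [-2.84, 2.84]. Speed limits (rad/s): [2.79, 2.79, 3.14, 3.14, 3.14, 3.14].

### API

Orientations are given as a unit quaternion [x, y, z, w].
In Python, from plant import get_state, imaging, job, ctrl gives the robot as it stands.
- The arm moves only by the tool jog_arm, never from a script. Its argument "increments" is a list of rows, each an object of numbers: "dx", "dy", "dz": the shift along the world's x, y, z each as a share of 12 cm, from -1 to 1; "ax", "ay", "az": the turn, a rotation vector about the world's x, y, z each as a share of pi/2 rad, from -1 to 1; "gripper": the gripper command: -1 is shut, 1 is fully open, values between are in proportion. A call has 1 to 10 rows; each row is the pose to reach, as a shift and turn from the pose commanded when the call began; what a row does not reach only later rows make up. A row lasts 1/10 s, in which the tool goes at most 50 mm and 8.59 degrees, less where a joint would pass 70% of its speed; a pose out of reach is approached as far as the arm can. A call with a number of a shift or a turn outside -1 to 1 is refused whole. A call with a gripper value outside its range is refused whole. The fingers move at their own pace and stop on an object; "force" is the grip in N (left out, the last holds). Time passes only in rows, so rows that repeat a pose let the fingers close. It gives the time, the measured TCP pose, the force, the opening and the grip force at its end, in the units of the state.
- get_state(): the state, without advancing time (a new reading comes with each control period).
- imaging.read_camera(name): name is "scene" or "top" or "wrist"; returns a dict with "frame" (384x512x3 uint8, blue, green, red), "depth" (384x512 float32, m along the optical axis (not along the pixel's ray), 0 where there is no reading), "camera_matrix" (3x3 intrinsics, pixels), "extrinsics" (4x4, takes a point from camera to world coordinates); the wrist camera has in their place "mount" (4x4, takes a point from camera to tool coordinates, whose origin is the TCP and whose axes are the flange's). Camera axes: x right, y up, looking along -z (the intrinsics and any distortion apply to the point x, -y, -z); pixel columns grow to the right and rows downward; lengths in m; the calibration is good to about 2 mm. The wrist camera is an equidistant fisheye: a pixel r from the principal point sees the ray r / f radians off the axis. A picture is of the moment at which its call begins: read the wrist's pose just before it.
- job.sign_off(): hands the job in; it is judged then, once.
The state is a dict: "time": time; "qpos": joint angles; "dq": joint speeds; "joint_efforts": joint torques, N m; "eef_pos": TCP position; "tcp_rot": TCP orientation; "contact_force": force on the tool from outside, world axes, zero at the start; "wrist_torque": the same for the moment, N m; "opening": opening from 0.0 (shut) to 1.0 (fully open); "finger_force": force on a finger pad.
Only numpy, scipy, OpenCV 4.12 (cv2) and the standard library are available. Lean on these libraries where they do the work, as an engineer would, in place of code of your own. Each camera call takes 0.05 s, during which the arm holds its last target. There are 200 camera calls.

## Working session

There is one attempt and no reset: what is moved stays moved. The work goes in short steps, Python scripts to look and compute and a tool call to move; the robot and the scene stay as the last step left them, time stands still between calls to the robot, and variables do not carry over. Pictures are saved under pics/ and viewed, at most 10 in all, crops included, and the job is handed in when it is done.

Besides the shell and the picture viewer there is one more tool, called after "Call:" as a command line: name --argument value ..., lists and objects as JSON in quotes. jog_arm: Moves the arm, as the interface text tells. Shift numbers are shares of 12 cm and turn numbers shares of pi/2 rad, none past 1 either way. Its arguments: {"type":"object","properties":{"increments":{"type":"array"},"force":{"type":"number"}},"required":["increments"]}

```bash
mkdir -p pics; cat > h.py <<'E'
import numpy as np,cv2
from plant import get_state, imaging, job, ctrl
def world(c,u,v,d):
    K=c["camera_matrix"];p=np.array([(u-K[0,2])/K[0,0]*d,-(v-K[1,2])/K[1,1]*d,-d,1]);return (c["extrinsics"]@p)[:3]
def cloud(c):
    h,w=c["depth"].shape;K=c["camera_matrix"];v,u=np.mgrid[:h,:w];d=c["depth"]
    P=np.stack([(u-K[0,2])/K[0,0]*d,-(v-K[1,2])/K[1,1]*d,-d,np.ones_like(d)],-1);return (P@c["extrinsics"].T)[...,:3]
E
python3 - <<'E'
from h import *
for n in("scene","top"):
    c=imaging.read_camera(n);np.save(n+".npy",c,allow_pickle=True);cv2.imwrite(f"pics/{n}.png",cv2.resize(c["frame"],(800,600)))
s=get_state();print(s)
E
```

```text
{'time': 0.1, 'qpos': array([ 1.17898812e+00,  2.87186409e-01,  1.57804703e+00,  2.98563756e-05,
        1.27859792e+00, -1.49989710e-01]), 'dq': array([ 0.0003282 , -0.00307669, -0.001153  , -0.00119967,  0.00557063,
        0.00041912]), 'joint_efforts': array([ 6.02256332e-04, -4.07298911e+01, -2.93698418e+01, -1.57244804e-04,
        3.45679378e-03, -1.21729980e-05]), 'eef_pos': array([0.16138929, 0.65486172, 0.25500364]), 'tcp_rot': array([ 1.20619076e-01,  9.92698235e-01, -1.07470688e-03, -3.13305745e-04]), 'contact_force': array([ 0.23183498,  0.31078116, -1.19236327]), 'wrist_torque': array([-0.04506991, -0.02250726, -0.00676731]), 'finger_force': 0.0, 'opening': 0.9967406603727543}
```

View pics/scene.png

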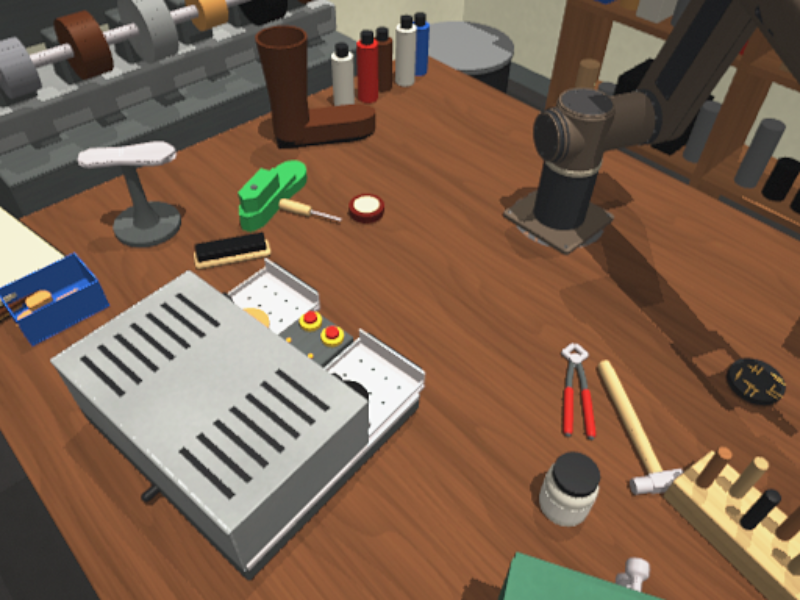

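View pics/top.png

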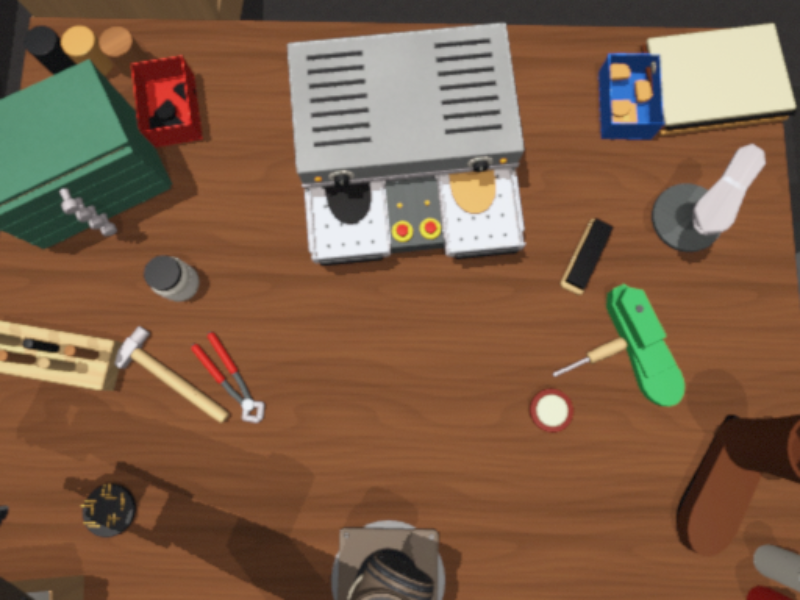

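```bash
python3 - <<'E'
from h import *
for n in("top","scene"):
    c=np.load(n+".npy",allow_pickle=True).item();P=cloud(c);f=c["frame"];hsv=cv2.cvtColor(f,cv2.COLOR_BGR2HSV)
    print(n,c["extrinsics"].round(3).tolist())
    red=(((hsv[...,0]<8)|(hsv[...,0]>172))&(hsv[...,1]>170)&(hsv[...,2]>120)&(P[...,2]>.085)&(P[...,2]<.115)).astype(np.uint8)
    k,l,st,ce=cv2.connectedComponentsWithStats(red)
    for i in range(1,k):
        if st[i,4]>20: print("red",ce[i].round(1),st[i,4],np.median(P[l==i],0).round(4))
    if n=="top":
        for (u,v) in [(300,120),(220,120),(220,150),(300,155),(258,150)]: print(u,v,P[v,u].round(3),f[v,u])
    # lip tops: z 0.088-.1 
    m=((P[...,2]>.089)&(P[...,2]<.1)&(hsv[...,1]<60)).astype(np.uint8)
    k,l,st,ce=cv2.connectedComponentsWithStats(m)
    for i in range(1,k):
        if st[i,4]>15: 
            q=P[l==i];print("lip",ce[i].round(1),st[i],q.mean(0).round(4),q.min(0).round(3),q.max(0).round(3))
    tan=((hsv[...,0]>10)&(hsv[...,0]<25)&(hsv[...,1]>90)&(hsv[...,2]>180)&(P[...,2]>.055)&(P[...,2]<.08)).astype(np.uint8)
    k,l,st,ce=cv2.connectedComponentsWithStats(tan)
    for i in range(1,k):
        if st[i,4]>60: q=P[l==i];print("tan",ce[i].round(1),st[i,4],q.min(0).round(3),q.max(0).round(3))
E
```

```text
top [[0.02, 0.984, -0.178, 0.32], [-1.0, 0.019, -0.006, -0.037], [-0.002, 0.178, 0.984, 1.292], [0.0, 0.0, 0.0, 1.0]]
red [275.1 145.2] 32 [ 0.6784 -0.0698  0.1012]
red [257.  146.9] 35 [ 0.6719 -0.0144  0.1012]
300 120 [ 0.774 -0.15   0.067] [117 193 236]
220 120 [0.769 0.107 0.067] [22 21 22]
220 150 [0.673 0.104 0.056] [244 239 236]
300 155 [ 0.659 -0.15   0.063] [244 239 236]
258 150 [ 0.661 -0.018  0.104] [ 47  65 191]
lip [26.1 25.3] [ 16  17  21  18 158] [1.0761 0.7555 0.0909] [1.046 0.724 0.089] [1.107 0.79  0.096]
lip [ 61.6 138.4] [ 56 131  12  15  51] [0.6899 0.5944 0.0946] [0.668 0.578 0.089] [0.715 0.612 0.1  ]
lip [314.1 158.5] [295 155  41   9  91] [ 0.6405 -0.1909  0.093 ] [ 0.626 -0.255  0.089] [ 0.653 -0.132  0.1  ]
lip [222.5 163.2] [200 160  47   8  96] [0.6204 0.0908 0.093 ] [0.609 0.019 0.089] [0.632 0.16  0.1  ]
lip [502.5 363. ] [499 355  11  20  52] [ 0.0571 -0.7183  0.0947] [ 0.027 -0.735  0.089] [ 0.08 -0.71  0.1 ]
tan [302.5 124.4] 463 [ 0.723 -0.202  0.059] [ 0.795 -0.111  0.073]
scene [[-0.731, -0.486, 0.48, 1.114], [0.683, -0.536, 0.497, 0.61], [0.016, 
[... 1489 characters left out ...]
50.3 225.3] [230 211  42  30 129] [0.6246 0.0895 0.0931] [0.611 0.014 0.089] [0.637 0.163 0.098]
lip [ 98.9 304.8] [ 58 264  81  81  95] [1.048  0.0228 0.0946] [ 1.03  -0.144  0.089] [1.069 0.169 0.1  ]
lip [191.8 319.6] [149 276  87  83 228] [0.9068 0.2026 0.0942] [0.763 0.185 0.089] [1.026 0.218 0.1  ]
lip [363.5 313.2] [353 300  28  19  61] [0.6073 0.4602 0.0948] [0.581 0.422 0.09 ] [0.617 0.488 0.1  ]
lip [482.2 330.5] [479 327   9   7  25] [0.442  0.6691 0.0942] [0.438 0.662 0.089] [0.445 0.678 0.1  ]
tan [165.2 201.6] 92 [ 0.724 -0.194  0.062] [ 0.747 -0.125  0.07 ]
tan [447.2 316.2] 90 [0.429 0.561 0.055] [0.46  0.624 0.058]
tan [480.5 342.8] 85 [0.425 0.662 0.055] [0.469 0.701 0.073]
```

Call:
jog_arm --increments '[{"dx":0.52,"dy":-0.92,"dz":0.3,"az":0.2,"gripper":-1},{"dx":0.52,"dy":-0.92,"dz":0.3,"az":0.2,"gripper":-1},{"dx":0.52,"dy":-0.92,"dz":0.3,"az":0.2,"gripper":-1}]'

```text
$.increments[0]: bad value
```

Call:
jog_arm --increments '[{"dx":0.52,"dy":-0.92,"dz":0.2,"gripper":-1},{"dx":0.52,"dy":-0.92,"dz":0.2,"gripper":-1},{"dx":0.52,"dy":-0.92,"dz":0.2,"gripper":-1}]'

```text
$.increments[0]: bad value
```

Call:
jog_arm --increments '[{"dx":0.52,"dy":-0.92,"gripper":-1},{"dx":0.52,"dy":-0.92,"gripper":-1},{"dx":0.52,"dy":-0.92,"gripper":-1}]'

```text
$.increments[0]: bad value
```

Call:
jog_arm --increments '[{"dx":0.52,"dy":-0.92,"gripper":-1},{"dx":0.52,"dy":-0.92,"gripper":-1},{"dx":0.52,"dy":-0.92,"gripper":-1}]'

```text
$.increments[0]: bad value
```

Call:
jog_arm --increments '[{"dx":0.52,"dy":-0.92,"dz":0.3,"ax":0,"ay":0,"az":0.2,"gripper":-1},{"dx":0.52,"dy":-0.92,"dz":0.3,"ax":0,"ay":0,"az":0.2,"gripper":-1},{"dx":0.52,"dy":-0.92,"dz":0.3,"ax":0,"ay":0,"az":0.2,"gripper":-1}]'

```text
time: 0.4
eef_pos: [0.2248, 0.543, 0.2924]
tcp_rot: [-0.037, 0.999, -0.001, 0.0]
contact_force: [0.1, 0.7, 0.4]
opening: 0.516
finger_force: 0.0
```

Call:
jog_arm --increments '[{"dx":0.52,"dy":-0.92,"dz":0.1,"ax":0,"ay":0,"az":0,"gripper":-1},{"dx":0.52,"dy":-0.92,"dz":0.1,"ax":0,"ay":0,"az":0,"gripper":-1},{"dx":0.52,"dy":-0.92,"dz":0.1,"ax":0,"ay":0,"az":0,"gripper":-1}]'

```text
time: 0.7
eef_pos: [0.2874, 0.432, 0.3043]
tcp_rot: [-0.035, 0.999, -0.0, 0.0]
contact_force: [0.4, 0.7, 0.1]
opening: 0.002
finger_force: 0.0
```

Call:
jog_arm --increments '[{"dx":0.52,"dy":-0.92,"dz":0.1,"ax":0,"ay":0,"az":0,"gripper":-1},{"dx":0.52,"dy":-0.92,"dz":0.1,"ax":0,"ay":0,"az":0,"gripper":-1},{"dx":0.52,"dy":-0.92,"dz":0.1,"ax":0,"ay":0,"az":0,"gripper":-1}]'

```text
time: 1.0
eef_pos: [0.3497, 0.3216, 0.3163]
tcp_rot: [-0.035, 0.999, -0.0, 0.0]
contact_force: [0.8, -0.0, 0.4]
opening: 0.004
finger_force: 0.0
```

Call:
jog_arm --increments '[{"dx":0.52,"dy":-0.92,"dz":0,"ax":0,"ay":0,"az":0,"gripper":-1},{"dx":0.52,"dy":-0.92,"dz":0,"ax":0,"ay":0,"az":0,"gripper":-1},{"dx":0.52,"dy":-0.92,"dz":0,"ax":0,"ay":0,"az":0,"gripper":-1}]'

```text
time: 1.3
eef_pos: [0.4121, 0.211, 0.316]
tcp_rot: [-0.035, 0.999, -0.0, -0.0]
contact_force: [0.8, 0.6, -0.2]
opening: -0.001
finger_force: 0.0
```

Call:
jog_arm --increments '[{"dx":0.52,"dy":-0.92,"dz":0,"ax":0,"ay":0,"az":0,"gripper":-1},{"dx":0.52,"dy":-0.92,"dz":0,"ax":0,"ay":0,"az":0,"gripper":-1},{"dx":0.52,"dy":-0.92,"dz":0,"ax":0,"ay":0,"az":0,"gripper":-1}]'

```text
time: 1.6
eef_pos: [0.4745, 0.1004, 0.3159]
tcp_rot: [-0.035, 0.999, -0.0, -0.0]
contact_force: [1.0, 1.3, 0.2]
opening: 0.003
finger_force: 0.0
```

Call:
jog_arm --increments '[{"dx":0.52,"dy":-0.92,"dz":0,"ax":0,"ay":0,"az":0,"gripper":-1},{"dx":0.52,"dy":-0.92,"dz":0,"ax":0,"ay":0,"az":0,"gripper":-1},{"dx":0.52,"dy":-0.92,"dz":0,"ax":0,"ay":0,"az":0,"gripper":-1}]'

```text
time: 1.9
eef_pos: [0.5369, -0.0101, 0.3157]
tcp_rot: [-0.035, 0.999, -0.0, -0.0]
contact_force: [-0.5, 1.1, -0.3]
opening: 0.001
finger_force: 0.0
```

Call:
jog_arm --increments '[{"dx":0.52,"dy":-0.92,"dz":0,"ax":0,"ay":0,"az":0,"gripper":-1},{"dx":0.52,"dy":-0.92,"dz":0,"ax":0,"ay":0,"az":0,"gripper":-1},{"dx":0.52,"dy":-0.92,"dz":0,"ax":0,"ay":0,"az":0,"gripper":-1},{"dx":0.52,"dy":-0.92,"dz":0,"ax":0,"ay":0,"az":0,"gripper":-1}]'

```text
time: 2.3
eef_pos: [0.599, -0.1207, 0.3149]
tcp_rot: [-0.034, 0.999, 0.0, -0.001]
contact_force: [0.4, 0.7, -0.6]
opening: -0.003
finger_force: 0.0
```

```bash
cat >> h.py <<'E'
from scipy.spatial.transform import Rotation as R
def wrist():
    s=get_state();c=imaging.read_camera("wrist");T=np.eye(4);T[:3,:3]=R.from_quat(s["tcp_rot"]).as_matrix();T[:3,3]=s["eef_pos"]
    c["extrinsics"]=T@c["mount"];return c
def wcloud(c):
    K=c["camera_matrix"];h,w=c["depth"].shape;v,u=np.mgrid[:h,:w]
    x=(u-K[0,2])/K[0,0];y=(v-K[1,2])/K[1,1];r=np.hypot(x,y)+1e-9;t=np.tan(np.minimum(r,1.5))/r;d=c["depth"]
    P=np.stack([x*t*d,-y*t*d,-d,np.ones_like(d)],-1);return (P@c["extrinsics"].T)[...,:3]
E
python3 - <<'E'
from h import *
c=wrist();np.save("w1.npy",c,allow_pickle=True);cv2.imwrite("pics/w1.png",c["frame"]);print(get_state()["eef_pos"],[k for k in c],c["mount"].round(3).tolist())
P=wcloud(c);hsv=cv2.cvtColor(c["frame"],cv2.COLOR_BGR2HSV)
red=(((hsv[...,0]<8)|(hsv[...,0]>172))&(hsv[...,1]>170)&(hsv[...,2]>100)).astype(np.uint8)
k,l,st,ce=cv2.connectedComponentsWithStats(red)
for i in range(1,k):
    if st[i,4]>60: print("red",ce[i].round(1),st[i,4],P[l==i].mean(0).round(4))
m=((P[...,2]>.088)&(P[...,2]<.1)&(hsv[...,1]<60)&(P[...,0]<.66)&(P[...,0]>.58)).astype(np.uint8)
k,l,st,ce=cv2.connectedComponentsWithStats(m)
for i in range(1,k):
    if st[i,4]>30: q=P[l==i];print("lip",ce[i].round(1),st[i],q.mean(0).round(4),q.min(0).round(3),q.max(0).round(3),np.polyfit(q[:,1],q[:,0],1).round(4))
E
```

```text
[ 0.59838933 -0.11881051  0.31506193] ['frame', 'depth', 'camera_matrix', 'mount', 'extrinsics'] [[-0.001, 0.96, 0.28, 0.07], [1.0, 0.001, -0.0, -0.001], [-0.001, 0.28, -0.96, -0.118], [0.0, 0.0, 0.0, 1.0]]
red [506.4  89.4] 187 [0.4248 0.3308 0.0209]
red [330.9 235.7] 248 [ 0.6749 -0.0165  0.1034]
red [287.2 238.4] 271 [ 0.6812 -0.0714  0.1032]
red [483.3 349.4] 83 [1.0194 0.5017 0.0482]
lip [200.1 197.6] [ 140  189  120   17 1094] [ 0.6397 -0.1815  0.0915] [ 0.626 -0.258  0.088] [ 0.654 -0.109  0.098] [-0.1187  0.6181]
lip [401.9 197. ] [354 189  97  17 852] [0.6216 0.081  0.0918] [0.607 0.011 0.088] [0.635 0.16  0.098] [-0.1202  0.6313]
```

View pics/w1.png

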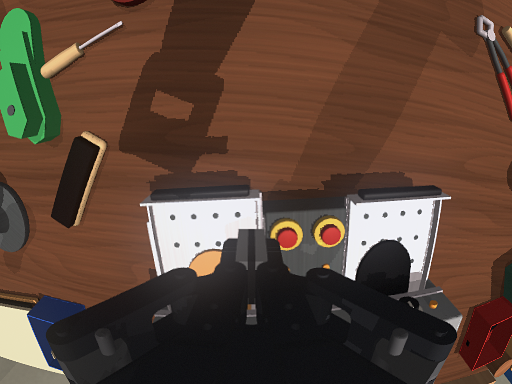

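Call:
jog_arm --increments '[{"dx":0.69,"dy":0.4,"dz":-0.6,"ax":0,"ay":0,"az":0.03,"gripper":-1},{"dx":0.69,"dy":0.4,"dz":-0.6,"ax":0,"ay":0,"az":0.03,"gripper":-1},{"dx":0.69,"dy":0.4,"dz":-0.6,"ax":0,"ay":0,"az":0.03,"gripper":-1},{"dx":0.69,"dy":0.4,"dz":-0.6,"ax":0,"ay":0,"az":0.03,"gripper":-1}]'

```text
time: 2.75
eef_pos: [0.6802, -0.0662, 0.2402]
tcp_rot: [-0.061, 0.998, 0.001, -0.003]
contact_force: [-0.6, -0.0, -0.1]
opening: -0.002
finger_force: 0.0
```

Call:
jog_arm --increments '[{"dx":0,"dy":0,"dz":-0.4,"ax":0,"ay":0,"az":0,"gripper":-1},{"dx":0,"dy":0,"dz":-0.7,"ax":0,"ay":0,"az":0,"gripper":-1},{"dx":0,"dy":0,"dz":-0.7,"ax":0,"ay":0,"az":0,"gripper":-1},{"dx":0,"dy":0,"dz":-0.7,"ax":0,"ay":0,"az":0,"gripper":-1}]'

```text
time: 3.15
eef_pos: [0.6808, -0.0692, 0.1615]
tcp_rot: [-0.06, 0.998, -0.0, -0.0]
contact_force: [0.4, -0.6, 0.9]
opening: -0.003
finger_force: 0.0
```

```bash
python3 - <<'E'
from h import *
c=wrist();np.save("w2.npy",c,allow_pickle=True);cv2.imwrite("pics/w2.png",c["frame"]);s=get_state();print(s["eef_pos"],s["contact_force"],s["tcp_rot"],ctrl.finger_overhang)
P=wcloud(c);hsv=cv2.cvtColor(c["frame"],cv2.COLOR_BGR2HSV)
for nm,m in(("red",((hsv[...,0]<8)|(hsv[...,0]>172))&(hsv[...,1]>170)&(hsv[...,2]>100)),("yel",(hsv[...,0]>18)&(hsv[...,0]<35)&(hsv[...,1]>170)&(hsv[...,2]>100))):
  k,l,st,ce=cv2.connectedComponentsWithStats(m.astype(np.uint8))
  for i in range(1,k):
    if st[i,4]>60: q=P[l==i];print(nm,ce[i].round(1),st[i,4],q.mean(0).round(4),q.min(0).round(3),q.max(0).round(3))
E
```

```text
[ 0.68204773 -0.06957587  0.16347799] [-0.64848368 -0.38578727 -0.16787791] [-5.98196159e-02  9.98207283e-01 -6.10242111e-04  1.86056280e-03] 0.025
red [333.4 219.7] 920 [ 0.6747 -0.0166  0.1032] [ 0.611 -0.079  0.092] [ 0.687 -0.001  0.279]
red [248.8 216.8] 693 [ 0.679  -0.0718  0.1026] [ 0.611 -0.083  0.1  ] [ 0.689 -0.06   0.279]
```

View pics/w2.png

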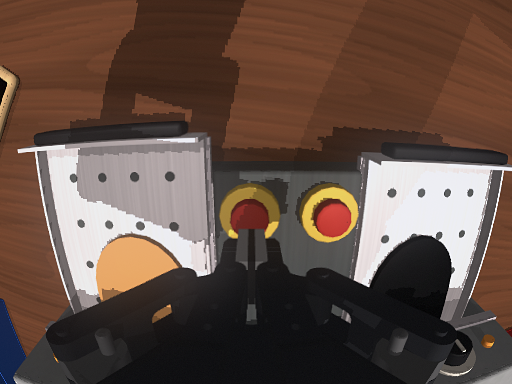

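Call:
jog_arm --increments '[{"dx":-0.01,"dy":-0.01,"dz":-0.25,"ax":0,"ay":0,"az":0,"gripper":-1},{"dx":-0.01,"dy":-0.01,"dz":-0.3,"ax":0,"ay":0,"az":0,"gripper":-1},{"dx":-0.01,"dy":-0.01,"dz":-0.33,"ax":0,"ay":0,"az":0,"gripper":-1},{"dx":-0.01,"dy":-0.01,"dz":-0.34,"ax":0,"ay":0,"az":0,"gripper":-1},{"dx":-0.01,"dy":-0.01,"dz":-0.34,"ax":0,"ay":0,"az":0,"gripper":-1}]'

```text
time: 3.7
eef_pos: [0.6805, -0.0709, 0.1217]
tcp_rot: [-0.06, 0.998, -0.0, 0.001]
contact_force: [-3.5, -0.6, 4.3]
opening: -0.0
finger_force: 2.2
```

Call:
jog_arm --increments '[{"dx":0,"dy":0,"dz":-0.02,"ax":0,"ay":0,"az":0,"gripper":-1},{"dx":0,"dy":0,"dz":-0.02,"ax":0,"ay":0,"az":0,"gripper":-1},{"dx":0,"dy":0,"dz":-0.02,"ax":0,"ay":0,"az":0,"gripper":-1}]'

```text
time: 4.0
eef_pos: [0.6808, -0.0709, 0.121]
tcp_rot: [-0.06, 0.998, -0.0, 0.001]
contact_force: [-6.8, 1.1, 11.4]
opening: 0.001
finger_force: 5.8
```

Call:
jog_arm --increments '[{"dx":0,"dy":0,"dz":0.2,"ax":0,"ay":0,"az":0,"gripper":-1},{"dx":0,"dy":0,"dz":0.45,"ax":0,"ay":0,"az":0,"gripper":-1},{"dx":0,"dy":0,"dz":0.45,"ax":0,"ay":0,"az":0,"gripper":-1}]'

```text
time: 4.3
eef_pos: [0.6835, -0.0713, 0.1774]
tcp_rot: [-0.06, 0.998, -0.002, 0.006]
contact_force: [0.7, 0.6, 0.1]
opening: 0.002
finger_force: 0.0
```

```bash
python3 - <<'E'
from h import *
c=np.load("w2.npy",allow_pickle=True).item()
P=wcloud(c);hsv=cv2.cvtColor(c["frame"],cv2.COLOR_BGR2HSV)
g=(hsv[...,1]<60)&(P[...,2]>.09)&(P[...,2]<.1)&(P[...,0]<.67)&(P[...,0]>.58)
for lo,hi in((-.25,-.12),(.02,.15)):
    q=P[g&(P[...,1]>lo)&(P[...,1]<hi)];a=np.polyfit(q[:,1],q[:,0],1);r=q[:,0]-np.polyval(a,q[:,1]);print(len(q),a.round(4),r.std().round(4),q.mean(0).round(4),np.percentile(q,[0,100],axis=0).round(3).tolist())
t=(hsv[...,0]>8)&(hsv[...,0]<25)&(hsv[...,1]>90)&(hsv[...,2]>120)&(P[...,2]>.058)&(P[...,2]<.08)&(P[...,1]<-.1)
q=P[t];print("tan",q[q[:,0].argmin()],q.mean(0))
for a,b in ((150,75),(190,120),(150,150)):print(a,b,P[b if b>100 else 150,a].round(3))
E
```

```text
912 [-0.1223  0.6204] 0.0022 [ 0.6419 -0.1764  0.0952] [[0.628, -0.25, 0.09], [0.653, -0.12, 0.098]]
710 [-0.1255  0.6345] 0.0022 [0.6255 0.0724 0.0949] [[0.609, 0.02, 0.09], [0.634, 0.149, 0.098]]
tan [ 0.72289671 -0.16203375  0.0669959 ] [ 0.75402698 -0.16850311  0.06708798]
150 75 [ 0.651 -0.152  0.06 ]
190 120 [ 0.629 -0.134  0.001]
150 150 [ 0.651 -0.152  0.06 ]
```

Call:
jog_arm --increments '[{"dx":-0.11,"dy":-0.93,"dz":0,"ax":0,"ay":0,"az":0,"gripper":-1},{"dx":-0.11,"dy":-0.93,"dz":0,"ax":0,"ay":0,"az":0,"gripper":-1},{"dx":-0.11,"dy":-0.93,"dz":0,"ax":0,"ay":0,"az":0,"gripper":-1},{"dx":-0.11,"dy":-0.93,"dz":0,"ax":0,"ay":0,"az":0,"gripper":-1},{"dx":-0.11,"dy":-0.93,"dz":0,"ax":0,"ay":0,"az":0,"gripper":-1}]'

```text
time: 4.8
eef_pos: [0.6668, -0.1815, 0.1705]
tcp_rot: [-0.06, 0.998, 0.001, -0.0]
contact_force: [0.3, -0.2, -0.3]
opening: 0.0
finger_force: 0.0
```

```bash
python3 - <<'E'
from h import *
c=wrist();cv2.imwrite("pics/w3.png",c["frame"]);s=get_state();print(s["eef_pos"],s["contact_force"],s["tcp_rot"])
E
```

```text
[ 0.66692718 -0.18080472  0.17057885] [-0.16237299  0.21787351  0.34427902] [-6.01710632e-02  9.98187964e-01  4.68476631e-04 -1.07765070e-04]
```

View pics/w3.png

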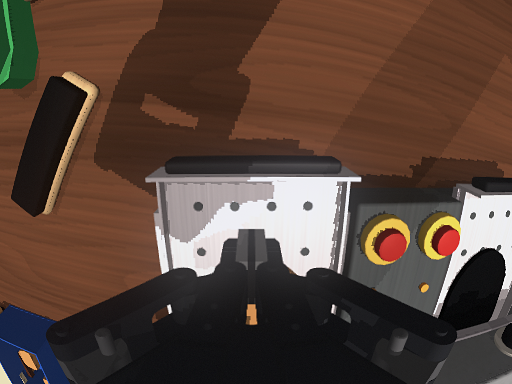

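The tray is squared up in view: lip at row ~178, fingertips at (250,235) between it and the sole, buttons both out at (390,245) and (443,240). Lowering.

Call:
jog_arm --increments '[{"dx":0,"dy":0,"dz":-0.3,"ax":0,"ay":0,"az":0,"gripper":-1},{"dx":0,"dy":0,"dz":-0.55,"ax":0,"ay":0,"az":0,"gripper":-1},{"dx":0,"dy":0,"dz":-0.63,"ax":0,"ay":0,"az":0,"gripper":-1},{"dx":0,"dy":0,"dz":-0.63,"ax":0,"ay":0,"az":0,"gripper":-1}]'

```text
time: 5.25
eef_pos: [0.6658, -0.1802, 0.0931]
tcp_rot: [-0.061, 0.998, 0.001, -0.002]
contact_force: [-0.2, -0.9, -0.4]
opening: -0.001
finger_force: 0.0
```

Call:
jog_arm --increments '[{"dx":-0.04,"dy":-0.005,"dz":0,"ax":0,"ay":0,"az":0,"gripper":-1},{"dx":-0.075,"dy":-0.009,"dz":0,"ax":0,"ay":0,"az":0,"gripper":-1},{"dx":-0.1,"dy":-0.012,"dz":0,"ax":0,"ay":0,"az":0,"gripper":-1},{"dx":-0.125,"dy":-0.015,"dz":0,"ax":0,"ay":0,"az":0,"gripper":-1},{"dx":-0.155,"dy":-0.019,"dz":0,"ax":0,"ay":0,"az":0,"gripper":-1},{"dx":-0.2,"dy":-0.024,"dz":0,"ax":0,"ay":0,"az":0,"gripper":-1},{"dx":-0.25,"dy":-0.03,"dz":0,"ax":0,"ay":0,"az":0,"gripper":-1},{"dx":-0.3,"dy":-0.037,"dz":0,"ax":0,"ay":0,"az":0,"gripper":-1},{"dx":-0.35,"dy":-0.043,"dz":0,"ax":0,"ay":0,"az":0,"gripper":-1},{"dx":-0.4,"dy":-0.049,"dz":0,"ax":0,"ay":0,"az":0,"gripper":-1}]'

```text
time: 6.25
eef_pos: [0.6183, -0.1885, 0.0955]
tcp_rot: [-0.06, 0.998, -0.0, 0.0]
contact_force: [3.3, -1.0, 1.8]
opening: 0.003
finger_force: 1.7
```

Call:
jog_arm --increments '[{"dx":-0.05,"dy":-0.006,"dz":0,"ax":0,"ay":0,"az":0,"gripper":-1},{"dx":-0.1,"dy":-0.012,"dz":0,"ax":0,"ay":0,"az":0,"gripper":-1},{"dx":-0.16,"dy":-0.02,"dz":0,"ax":0,"ay":0,"az":0,"gripper":-1},{"dx":-0.22,"dy":-0.027,"dz":0,"ax":0,"ay":0,"az":0,"gripper":-1},{"dx":-0.28,"dy":-0.034,"dz":0,"ax":0,"ay":0,"az":0,"gripper":-1},{"dx":-0.34,"dy":-0.042,"dz":0,"ax":0,"ay":0,"az":0,"gripper":-1},{"dx":-0.4,"dy":-0.049,"dz":0,"ax":0,"ay":0,"az":0,"gripper":-1},{"dx":-0.46,"dy":-0.057,"dz":0,"ax":0,"ay":0,"az":0,"gripper":-1},{"dx":-0.52,"dy":-0.064,"dz":0,"ax":0,"ay":0,"az":0,"gripper":-1},{"dx":-0.58,"dy":-0.071,"dz":0,"ax":0,"ay":0,"az":0,"gripper":-1}]'

```text
time: 7.25
eef_pos: [0.5485, -0.1967, 0.0954]
tcp_rot: [-0.06, 0.998, 0.0, -0.0]
contact_force: [3.8, -1.9, 1.0]
opening: 0.001
finger_force: 1.8
```

Call:
jog_arm --increments '[{"dx":-0.06,"dy":-0.007,"dz":0,"ax":0,"ay":0,"az":0,"gripper":-1},{"dx":-0.12,"dy":-0.015,"dz":0,"ax":0,"ay":0,"az":0,"gripper":-1},{"dx":-0.17,"dy":-0.021,"dz":0,"ax":0,"ay":0,"az":0,"gripper":-1},{"dx":-0.22,"dy":-0.027,"dz":0,"ax":0,"ay":0,"az":0,"gripper":-1},{"dx":-0.26,"dy":-0.032,"dz":0,"ax":0,"ay":0,"az":0,"gripper":-1},{"dx":-0.29,"dy":-0.036,"dz":0,"ax":0,"ay":0,"az":0,"gripper":-1},{"dx":-0.32,"dy":-0.039,"dz":0,"ax":0,"ay":0,"az":0,"gripper":-1},{"dx":-0.35,"dy":-0.043,"dz":0,"ax":0,"ay":0,"az":0,"gripper":-1},{"dx":-0.37,"dy":-0.045,"dz":0,"ax":0,"ay":0,"az":0,"gripper":-1},{"dx":-0.38,"dy":-0.047,"dz":0,"ax":0,"ay":0,"az":0,"gripper":-1}]'

```text
time: 8.25
eef_pos: [0.5032, -0.202, 0.0953]
tcp_rot: [-0.06, 0.998, 0.0, -0.0]
contact_force: [4.1, -0.0, 0.2]
opening: 0.0
finger_force: 1.5
```

Call:
jog_arm --increments '[{"dx":-0.02,"dy":-0.0025,"dz":0,"ax":0,"ay":0,"az":0,"gripper":-1},{"dx":-0.04,"dy":-0.005,"dz":0,"ax":0,"ay":0,"az":0,"gripper":-1},{"dx":-0.06,"dy":-0.007,"dz":0,"ax":0,"ay":0,"az":0,"gripper":-1},{"dx":-0.08,"dy":-0.01,"dz":0,"ax":0,"ay":0,"az":0,"gripper":-1},{"dx":-0.09,"dy":-0.011,"dz":0,"ax":0,"ay":0,"az":0,"gripper":-1},{"dx":-0.1,"dy":-0.012,"dz":0,"ax":0,"ay":0,"az":0,"gripper":-1}]'

```text
time: 8.85
eef_pos: [0.4917, -0.2035, 0.0954]
tcp_rot: [-0.059, 0.998, 0.0, 0.0]
contact_force: [6.9, 1.2, -2.5]
opening: -0.001
finger_force: 3.4
```

Call:
jog_arm --increments '[{"dx":-0.01,"dy":-0.001,"dz":0,"ax":0,"ay":0,"az":0,"gripper":-1},{"dx":-0.02,"dy":-0.0025,"dz":0,"ax":0,"ay":0,"az":0,"gripper":-1},{"dx":-0.03,"dy":-0.004,"dz":0,"ax":0,"ay":0,"az":0,"gripper":-1},{"dx":-0.03,"dy":-0.004,"dz":0,"ax":0,"ay":0,"az":0,"gripper":-1}]'

```text
time: 9.25
eef_pos: [0.4915, -0.2035, 0.0956]
tcp_rot: [-0.058, 0.998, -0.0, 0.006]
contact_force: [16.3, 3.9, -8.7]
opening: 0.003
finger_force: 8.5
```

Stopped hard: force up, no motion. Back off from the lip, lift straight up, then look.

Call:
jog_arm --increments '[{"dx":0.05,"dy":0.006,"dz":0,"ax":0,"ay":0,"az":0,"gripper":-1},{"dx":0.11,"dy":0.014,"dz":0,"ax":0,"ay":0,"az":0,"gripper":-1},{"dx":0.11,"dy":0.014,"dz":0.1,"ax":0,"ay":0,"az":0,"gripper":-1},{"dx":0.11,"dy":0.014,"dz":0.5,"ax":0,"ay":0,"az":0,"gripper":-1},{"dx":0.11,"dy":0.014,"dz":1,"ax":0,"ay":0,"az":0,"gripper":-1},{"dx":0.11,"dy":0.014,"dz":1,"ax":0,"ay":0,"az":0,"gripper":-1},{"dx":0.11,"dy":0.014,"dz":1,"ax":0,"ay":0,"az":0,"gripper":-1}]'

```text
time: 9.95
eef_pos: [0.5023, -0.2036, 0.2195]
tcp_rot: [-0.06, 0.998, -0.002, 0.002]
contact_force: [-0.5, -0.6, -0.5]
opening: 0.001
finger_force: 0.0
```

```bash
python3 - <<'E'
from h import *
c=imaging.read_camera("scene");cv2.imwrite("pics/s2.png",cv2.resize(c["frame"],(800,600)));s=get_state();print(s["eef_pos"],s["contact_force"])
c=wrist();P=wcloud(c);hsv=cv2.cvtColor(c["frame"],cv2.COLOR_BGR2HSV)
g=(hsv[...,1]<60)&(P[...,2]>.09)&(P[...,2]<.1)&(P[...,0]<.67)&(P[...,0]>.4)
for lo,hi in((-.27,-.15),(.02,.15)):
    q=P[g&(P[...,1]>lo)&(P[...,1]<hi)]
    if len(q)<20: continue
    q=q[q[:,0]<np.percentile(q[:,0],10)+.03];a=np.polyfit(q[:,1],q[:,0],1);print(len(q),a.round(4),q.mean(0).round(4))
E
```

```text
[ 0.50111723 -0.20277292  0.21663831] [ 0.06069672  0.9336796  -1.04768273]
796 [-0.1228  0.4538] [ 0.4794 -0.2088  0.095 ]
360 [-0.1161  0.6332] [0.6232 0.086  0.0938]
```

View pics/s2.png

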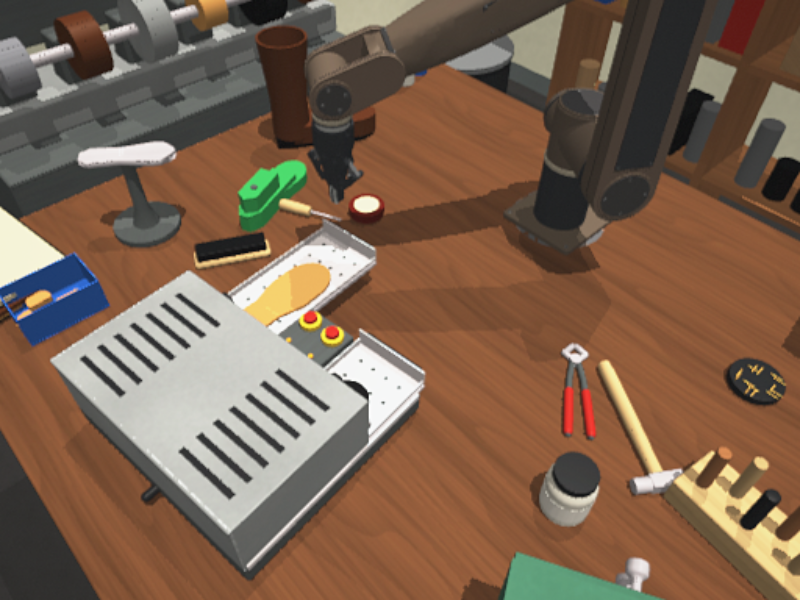

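The tan tray is fully out with its sole still on it (tan at about (300,285)). The lip stands about 180 mm ahead of the untouched left one, and the hand is clear.

```bash
python3 -c "
from plant import job;print(job.sign_off())"
```

```text
the job is handed in; nothing more can be done
None
```

I pressed the right bay's red stop button to the bottom, then drew the tan sole's tray out to its stop with the sole still on it. The hand ended clear, and I handed the job in; no verdict was returned.

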